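# Hang the test-lead bracket on the slotted upright

### The arm

A 7-joint arm with a two-finger parallel gripper is mounted at the origin on the work surface. World frame = base frame: x ahead of the robot, y to its left, z up, the work surface at z = 0. Lengths are in m, angles in degrees, forces in N, time in s.
With the tool pointing down it reaches from about 0.425 to 0.925 m from the base axis. Payload 6.8 kg.
Tool frame: the origin (TCP) lies at the very end of the fingers, on their centre line; the grasp point (between the pads) lies 19 mm behind it (arm.tcp_to_grasp is the distance from the TCP to the grasp point, in m); z points along the fingers, y is the line along which they close (so a half turn about z gives the same grasp; the last joint's range is limited). The gripper opens to 88 mm and grips with 3 to 60 N. Pads are 20 mm wide; open, the fingers measure 115 mm over their backs; the gripper's body (75 mm by 178 mm) begins 61 mm behind the grasp point.
Start: joints at [59.009, 27.33, 1.283, 89.118, -0.659, 63.558, -4.761], TCP at [0.283, -0.613, 0.223] pointing down, gripper open.
Joint ranges: [-169.35, 169.35], [-19.33, 120.38], [-80.79, 83.38], [13.8, 139.57], [-78.32, 258.32], [9.67, 109.79], [-169.56, 169.56]. Speed limits (degrees/s): [136.94, 136.94, 180, 180, 180, 180, 180].

### API

Orientations are given as a 3x3 rotation matrix whose columns are the frame's x, y, z axes.
In Python, from bench import arm gives the robot as it stands.
- The arm moves only by the tool step_arm, never from a script. Its argument "rows" is a list that holds one entry, the list of rows, each a list of 4 numbers: the shift along the tool's x, y, z in m, then the turn about the tool's z in rad. In form: [[[x, y, z, spin], ...]]. A call has 1 to 10 rows; each row shifts and turns the commanded pose from where the row before left it, along the tool's axes as they then stand; what a row does not reach is not made up. A row lasts 1/12 s, in which the tool goes at most 41.7 mm and 7.16 degrees, less where a joint would pass 70% of its speed; a pose out of reach is approached as far as the arm can. A call with a gripper value outside its range is refused whole. "gripper" is the finger opening in m, from 0 to 0.0878, set as the call begins (left out, the last holds). The fingers move at their own pace and stop on an object; "squeeze" is the grip in N (left out, the last holds). Time passes only in rows, so rows that do not move let the fingers close. It gives the time, the measured TCP pose, the force, the opening and the grip force at its end, in the units of the state.
- arm.read_state(): the state, without advancing time (a new reading comes with each control period).
- arm.camera(name): name is "side" or "top"; returns (picture, depth): 384x512x3 uint8, red, green, blue; 384x512 float32, m along the optical axis (not along the pixel's ray), 0 where there is no reading.
- arm.get_calibration(name): a dict with "K" (3x3 intrinsics, pixels), "world_from_camera" (4x4, takes a point from camera to world coordinates). Camera axes: x right, y up, looking along -z (the intrinsics and any distortion apply to the point x, -y, -z); pixel columns grow to the right and rows downward; lengths in m; the calibration is good to about 2 mm. A picture is of the moment at which its call begins. get_calibration takes no time and is no camera call.
- arm.close_job(): hands the job in; it is judged then, once.
The state is a dict: "time_s": time; "joint_positions": joint angles; "joint_vel": joint speeds; "joint_efforts": joint torques, N m; "position": TCP position; "eef_rot": TCP orientation; "force": force on the tool from outside, world axes, zero at the start; "wrist_torque": the same for the moment, N m; "grip_width": finger opening in m; "gripper_force": force on a finger pad.
Only numpy, scipy, OpenCV 4.12 (cv2) and the standard library are available. Lean on these libraries where they do the work, as an engineer would, in place of code of your own. Each camera call takes 0.05 s, during which the arm holds its last target. There are 200 camera calls.

### The job

Hang the loose test-lead bracket on the slotted upright: feel its two claws into the two slots, push its back plate against the face, then press it straight down against the spring pad until the spring catch snaps out over the top edge of its back plate, and let go so that it stays locked there. Do not force it (never more than about 35 N between bracket and upright), and leave the other things on the bench where they are.

Things in the scene. Friction and masses are not known exactly. Their poses are not given: they have to be found in the camera images.
- bracket_grip (a point): Test-lead bracket, the one loose thing with claws: bare steel, 0.28 to 0.42 kg, standing on its 64 x 105 x 5 mm comb plate. Point: centre of its gripping fin (10 mm thick in y, 45 long in x, clear from 18 mm above the point to 60 below), 100 mm above the underside, 50 mm in front of the back plate's rear face. Axes: x from the claws to the comb, z up. Back plate 50 wide, 108 high, 5 mm thick.
- claw (a point): Rear tip of the bracket's upper claw, at mid-height of its neck: 85 mm above the underside, 11 mm behind the back plate. Same axes. The lower claw is alike, 50 mm below. Each claw is 6 mm wide: a neck 7 mm high, ending in a tooth 5 mm thick that hangs 10 mm below the neck (17 mm high in all, 6 mm gap between tooth and back plate).
- upright: Fixed slotted upright, 220 mm high, 64 wide, on a 130 x 120 x 12 mm foot; turned up to 0.4 rad. Origin: on the bench, on the centre line in the plane of the slotted front face; x points out of that face, away from the robot; z up. Its slotted strip (4 mm thick, open behind) with slots, catch and pad is clamped by hand 3 to 27 mm above its lowest setting, for which heights are given here; find the true one by feel.
- slot (a point): Centre of the upper slot's mouth in the upright's face at the strip's lowest setting, 146.5 mm above the bench, axes of the upright; the true one is 3 to 27 mm higher. Slots are 10 mm wide, 20 mm high; the lower is 50 mm below. Claws pass straight in along -x with the fin's centre 20 mm (+-1.5) above the true slot centre, and touch the face with it 61 mm out; plate against face is 50 mm out.
- seat (a point): Place of the fin's centre when the bracket is pressed fully down, for the strip's lowest setting: 50 mm out from the face, 155 mm above the bench; axes of the upright; truly 3 to 27 mm higher (as the slots). From 9 mm above the true bottom a spring pad under the back plate pushes up, 4 N growing to 10 N at the bottom. Locked, the pad holds the bracket up against the catch, 2 to 3 mm above the bottom.
- latch (a joint): Spring catch: dark steel nose, 24 mm wide, 12 high, 6 mm out of the face above the upper slot, underside 165.5 mm above the bench plus the strip's 3 to 27 mm. 0 = fully out; grows (m) as it is pushed in: the back plate pushes it in 6 mm (2.5 to 5.5 N) as the claws go in. It springs out over the plate's top edge once the bracket is pressed to less than 2.5 mm above the bottom.
- meter: Bystander: multimeter lying flat, 90 x 170 x 37 mm, origin at the centre of its underside.
- mouse: Bystander: computer mouse, 110 x 60 x 28 mm, origin at the centre of its underside.
- angle: Bystander: plain steel angle without claws, 90 x 50 x 65 mm, origin at the centre of its underside.
- screwdriver: Bystander: screwdriver lying flat, 170 mm long.
- mug: Bystander: mug, 76 mm across, 85 mm high, origin at the centre of its underside.
- tray: Bystander: divided parts tray, 130 x 100 x 30 mm, origin at the centre of its underside.
Mind the look-alikes: they are no part of the job. There is more than one size of the upright; the job needs the smallest.

How it is judged:
By the outcome, as a careful person would: the job done as asked, in the order asked, and still so for the second after the job is handed in, with the robot touching nothing.
It also fails if it takes over 72 s, if anything falls off the work surface, if the arm or the gripper's body presses on something with over 40 N, if the wrist force passes 120 N, or if a joint passes its speed limit or range.

## Working session

There is one attempt and no reset: what is moved stays moved. The work goes in short steps, Python scripts to look and compute and a tool call to move; the robot and the scene stay as the last step left them, time stands still between calls to the robot, and variables do not carry over. Pictures are saved under pics/ and viewed, at most 10 in all, crops included, and the job is handed in when it is done.

Besides the shell and the picture viewer there is one more tool, called after ">>>" as a command line: name --argument value ..., lists and objects as JSON in quotes. step_arm: Moves the arm, as the interface text tells. Its arguments: {"type":"object","properties":{"rows":{"type":"array","items":{"type":"array","items":{"type":"array","items":{"type":"number"}}}},"gripper":{"type":"number"},"squeeze":{"type":"number"}},"required":["rows"]}

```bash
mkdir -p pics; cat > h.py <<'E'
import numpy as np, cv2
from bench import arm
def shot(n):
    im,d=arm.camera(n); np.savez(f'{n}.npz',im=im,d=d); return im,d
def pts(n,d):
    c=arm.get_calibration(n); K=np.array(c['K']);T=np.array(c['world_from_camera'])
    v,u=np.mgrid[:384,:512]
    x=(u-K[0,2])/K[0,0]*d; y=(v-K[1,2])/K[1,1]*d
    P=np.stack([x,-y,-d,np.ones_like(d)],-1)@T.T
    P=P[...,:3]; P[d==0]=np.nan; return P
E
python3 - <<'E'
from h import *
for n in('side','top'):
    im,d=shot(n); c=arm.get_calibration(n); print(n,c)
    cv2.imwrite(f'pics/{n}0.png',cv2.resize(im[...,::-1],(800,600)))
print(arm.read_state())
E
```

```text
side {'K': array([[423.66413246,   0.        , 251.02384954],
       [  0.        , 423.66413246, 197.24522302],
       [  0.        ,   0.        ,   1.        ]]), 'world_from_camera': array([[-0.83533223,  0.29757826, -0.46224155, -0.07421132],
       [-0.5494563 , -0.42466087,  0.71955606,  0.81561931],
       [ 0.01782834,  0.85504989,  0.51823916,  0.77686765],
       [ 0.        ,  0.        ,  0.        ,  1.        ]])}
top {'K': array([[459.9817724 ,   0.        , 247.78084366],
       [  0.        , 459.9817724 , 193.60085413],
       [  0.        ,   0.        ,   1.        ]]), 'world_from_camera': array([[ 0.01232062,  0.99512033, -0.0978965 ,  0.38115962],
       [-0.99972341,  0.01422041,  0.01873208, -0.09603761],
       [ 0.0200328 ,  0.09763863,  0.99502029,  1.78625944],
       [ 0.        ,  0.        ,  0.        ,  1.        ]])}
{'time_s': 0.1, 'joint_positions': array([59.00867436, 27.37062962,  1.28308524, 89.17152005, -0.6591792 ,
       63.55721902, -4.76045237]), 'joint_vel': array([-0.05742739, -0.1291521 , -0.04740633, -0.33975111, -0.05269012,
       -0.12788656,  0.05828136]), 'joint_efforts': array([ 4.07870044e-03, -5.84089351e+01,  1.54011168e+00, -2.73314112e+01,
       -5.41431550e-02,  1.30959702e-02,  7.31954606e-05]), 'position': array([ 0.28284378, -0.61229505,  0.22179327]), 'eef_rot': array([[ 9.07800155e-01,  4.19402251e-01, -7.93666773e-04],
       [ 4.19402980e-01, -9.07799093e-01,  1.39557813e-03],
       [-1.35181366e-04, -1.59977225e-03, -9.99998711e-01]]), 'force': array([-0.11029298,  0.44391353, -0.56848617]), 'wrist_torque': array([-0.0524563 ,  0.01616022, -0.00706765]), 'gripper_force': 0.0, 'grip_width': 0.08786014780542264}
```

View pics/side0.png

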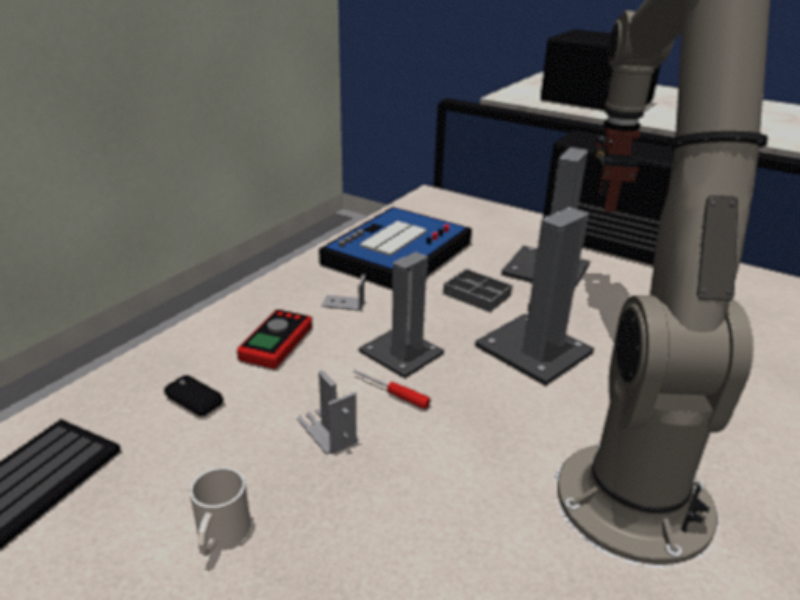

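View pics/top0.png

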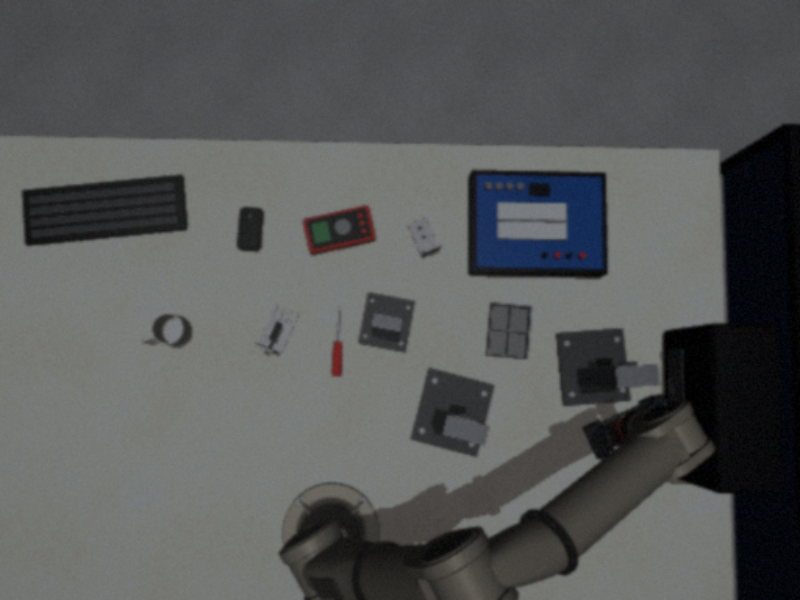

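Candidates: the bracket is at side (335,415) / top (278,330), with comb prongs, a fin and claws. The look-alike is the plain angle at side (345,295) / top (424,237). Of the uprights, the smallest is at side (405,310) / top (387,322). The two larger ones are at side (548,290) and (570,200).

```bash
python3 - <<'E'
from h import *
s=np.load('side.npz');t=np.load('top.npz')
a=cv2.resize(s['im'][225:300,180:290,::-1],(396*2,270*2) and (792,540),interpolation=cv2.INTER_CUBIC)
cv2.imwrite('pics/c1.png',a)
b=cv2.resize(t['im'][180:235,155:275,::-1],(792,363),interpolation=cv2.INTER_CUBIC);cv2.imwrite('pics/c2.png',cv2.convertScaleAbs(b,alpha=1.5))
Ps=pts('side',s['d']);Pt=pts('top',t['d'])
def rect(P,lo,hi,zl,zh,nm):
    m=np.all((P[...,:2]>lo)&(P[...,:2]<hi),-1)&(P[...,2]>zl)&(P[...,2]<zh)
    q=P[m]; 
    if len(q)<5: print(nm,len(q));return
    r=cv2.minAreaRect(q[:,:2].astype(np.float32)*1000)
    print(nm,len(q),np.round(r[0],1),np.round(r[1],1),round(r[2],1),'z',np.round(np.percentile(q[:,2],[5,50,95]),4))
# rough world of clicks
for n,P,l in(('side',Ps,[(335,415),(327,385),(345,400),(408,262),(405,310),(402,350)]),('top',Pt,[(278,330),(275,335),(387,322),(388,340)])):
    for x,y in l: print(n,x,y,np.round(P[int(y*.64),int(x*.64)],3))
np.set_printoptions(suppress=True)
for n,P in(('side',Ps),('top',Pt)):
  c=Pt[int(322*.64),int(387*.64),:2]
  rect(P,c-.1,c+.1,.205,.24,n+' uptop'); rect(P,c-.1,c+.1,.03,.2,n+' upbody'); rect(P,c-.1,c+.1,.006,.02,n+' foot')
  c=Pt[int(330*.64),int(278*.64),:2]
  rect(P,c-.08,c+.08,.11,.135,n+' fintop');rect(P,c-.08,c+.08,.02,.2,n+' brbody');rect(P,c-.08,c+.08,.003,.009,n+' comb')
E
```

```text
side 335 415 [0.442 0.177 0.083]
side 327 385 [0.477 0.15  0.109]
side 345 400 [0.434 0.162 0.104]
side 408 262 [nan nan nan]
side 405 310 [ 0.48  -0.091  0.131]
side 402 350 [ 0.482 -0.087  0.04 ]
top 278 330 [0.483 0.139 0.033]
top 275 335 [0.472 0.144 0.027]
top 387 322 [ 0.492 -0.123  0.224]
top 388 340 [ 0.465 -0.131  0.008]
side uptop 176 [ 491.2 -122.4] [66.1 31.6] 80.2 z [0.2063 0.2188 0.2212]
side upbody 1007 [ 490.9 -122.9] [69.5 35. ] 78.9 z [0.0402 0.1182 0.1912]
side foot 713 [ 506.2 -125.4] [123.5 134. ] 80.0 z [0.0083 0.0115 0.0151]
side fintop 73 [466.5 147.7] [16.2 75.2] 76.6 z [0.111  0.1166 0.1189]
side brbody 780 [456.4 145.7] [49.6 83.2] 51.3 z [0.0264 0.0764 0.1165]
side comb 253 [477.5 138.4] [157.7 143.6] 89.6 z [0.0032 0.005  0.0076]
top uptop 166 [ 493.2 -123.2] [63.8 30. ] 79.5 z [0.2135 0.2195 0.224 ]
top upbody 24 [ 496.5 -124.5] [58.6 36.2] 80.0 z [0.0509 0.1437 0.1993]
top foot 843 [ 489.4 -123.4] [194.1 194. ] 0.5 z [0.0065 0.0111 0.0173]
top fintop 42 [464.1 140.8] [38.6 70. ] 58.4 z [0.1105 0.1156 0.1265]
top brbody 136 [465.5 158.2] [47.1 79.7] 83.7 z [0.0273 0.093  0.1202]
top comb 419 [483.3 139.4] [159.  159.7] 89.8 z [0.0032 0.0051 0.0085]
```

View pics/c1.png

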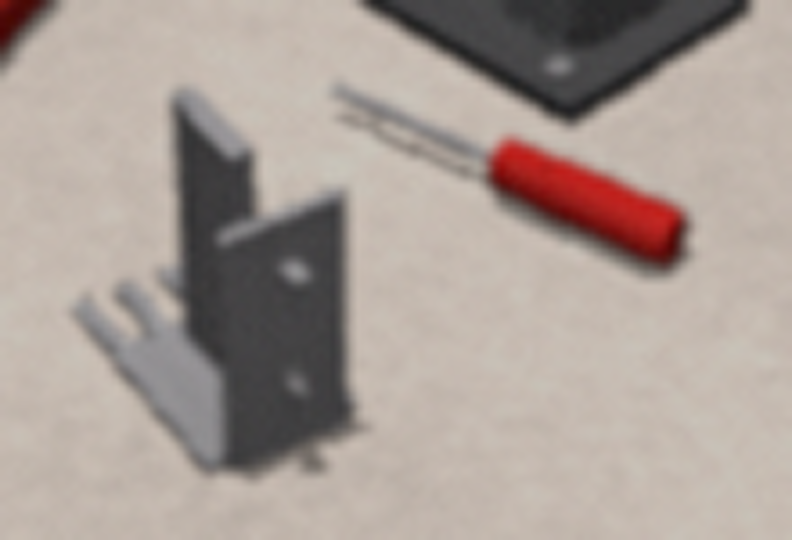

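View pics/c2.png

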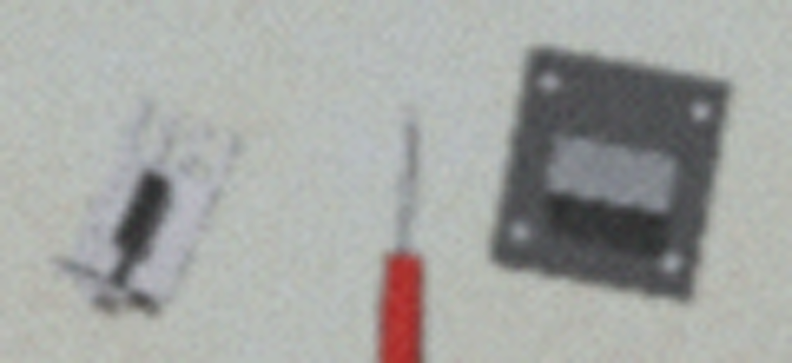

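Crop c1 confirms the bracket: comb prongs, a fin, and a back plate with two light claws facing the robot at about (295,270) and (297,383). c2 shows the fin at (142,215), and the small upright's top at (610,170). Next I fit both poses more exactly.

```bash
cat >> h.py <<'E'
def lines(q,k,tol=.0025,it=800):
    "RANSAC vertical planes in xy; q Nx3"
    rng=np.random.default_rng(0);out=[]
    for _ in range(k):
        best=None
        for _ in range(it):
            a,b=q[rng.choice(len(q),2,False),:2]; e=b-a
            if np.hypot(*e)<.01: continue
            n=np.array([-e[1],e[0]])/np.hypot(*e); m=abs((q[:,:2]-a)@n)<tol
            if best is None or m.sum()>best.sum(): best=m
        vx,vy,x,y=cv2.fitLine((q[best,:2]*1000).astype(np.float32),cv2.DIST_HUBER,0,.01,.01).ravel()
        t=(q[best,:2]*1000-[x,y])@[vx,vy]
        out.append((best.sum(),round(float(np.degrees(np.arctan2(vy,vx))),1),np.round([x+vx*t.min(),y+vy*t.min()],1),np.round([x+vx*t.max(),y+vy*t.max()],1)))
        q=q[~best]
    return out
def box(P,c,r,zl,zh):
    m=np.all(abs(P[...,:2]-c)<r,-1)&(P[...,2]>zl)&(P[...,2]<zh); return P[m]
def pix2z(n,uv,z):
    c=arm.get_calibration(n);K=np.array(c['K']);T=np.array(c['world_from_camera']);uv=np.atleast_2d(uv).astype(float)
    r=np.stack([(uv[:,0]-K[0,2])/K[0,0],-(uv[:,1]-K[1,2])/K[1,1],-np.ones(len(uv))],-1)@T[:3,:3].T
    return T[:3,3]+r*((z-T[2,3])/r[:,2])[:,None]
E
python3 - <<'E'
from h import *
s=np.load('side.npz');t=np.load('top.npz');Ps=pts('side',s['d']);Pt=pts('top',t['d'])
print('upright',*lines(box(Ps,[.493,-.123],.07,.03,.2),2),sep='\n')
print('plate',*lines(box(Ps,[.465,.15],.06,.02,.1),2),sep='\n')
print('fin',*lines(box(Ps,[.465,.15],.06,.1105,.125),1),sep='\n')
# top image grey rect of upright top
g=cv2.cvtColor(t['im'],cv2.COLOR_RGB2GRAY)
m=np.zeros_like(g);m[198:216,232:262]=1
print(np.array2string(g[196:222:2,234:264:2]))
sub=((g>75)&(m>0)).astype(np.uint8)
# use depth mask also
dm=(Pt[...,2]>.2)&(m>0)
for nm,k in(('g',sub),('d',dm.astype(np.uint8))):
    v,u=np.nonzero(k); w=pix2z('top',np.stack([u,v],-1),.22)
    r=cv2.minAreaRect((w[:,:2]*1000).astype(np.float32)); print(nm,len(u),w[:,:2].mean(0)*1000,r)
v,u=np.nonzero((g<60)&(np.abs(np.arange(512)[None]-213*0-177)<25)&(np.abs(np.arange(384)[:,None]-212)<18))
print('fin px',len(u)); w=pix2z('top',np.stack([u,v],-1),.118);print(cv2.minAreaRect((w[:,:2]*1000).astype(np.float32)))
for z in (.2,.25,.3,.35,.4,.5,.6):print(z,len(box(Pt,[.35,-.3],.15,z,z+.1)))
for u,v in((465,430),(640,375),(450,415)):print(Pt[int(v*.64),int(u*.64)])
E
```

```text
upright
(np.int64(346), -12.1, array([479.9, -89.2]), array([513.1, -96.3]))
(np.int64(331), -7.4, array([ 469.7, -141.4]), array([ 504.3, -145.9]))
plate
(np.int64(362), 67.8, array([424.9, 138.2]), array([444.6, 186.4]))
(np.int64(184), -20.3, array([422.4, 170. ]), array([504.4, 139.6]))
fin
(np.int64(38), -19.5, array([460.8, 154.5]), array([503.3, 139.4]))
[[ 63  54  56  55  53  56  53  56  54  56  53  53  54  90  77]
 [ 60  50  53  56  58  56  51  55  57  54  56  54  54  67  61]
 [ 57  54  59  66  62  62  63  57  52  54  54  55  53  53  51]
 [ 56  51  56  83  90  90  79  80  68  62  59  54  56  54  55]
 [ 49  55  69  93  90  88  89  89  91  89  83  81  52  56  64]
 [ 53  55  82  90  89  88  85  91  88  90  89  83  59  51  64]
 [ 54  51  74  86  86  94  88  89  89  94  88  76  55  56  73]
 [ 53  52  40  36  47  56  58  80  86  86  91  69  52  54  86]
 [ 56  57  43  35  40  36  38  37  38  45  51  51  53  55  98]
 [ 83  57  45  39  35  41  34  34  35  34  37  48  53  55 104]
 [ 72  56  55  53  45  41  43  36  38  36  38  50  53  68 117]
 [ 52  53  54  56  59  55  51  51  47  41  40  76  59  68 118]
 [ 72  69  54  55  55  52  55  49  51  56  61  97  63  85 116]]
g 163 [ 493.46657931 -120.48451413] ((491.0039978027344, -121.63887023925781), (58.09711456298828, 98.93321990966797), 0.765047013759613)
d 172 [ 493.779248   -123.19152479] ((495.5727233886719, -123.55817413330078), (63.53052520751953, 35.94692611694336), 80.1438980102539)
fin px 51
((461.6561279296875, 133.4290008544922), (17.7288875579834, 65.81562805175781), 80.24822235107422)
0.2 128
0.25 435
0.3 343
0.35 0
0.4 0
0.5 0
0.6 396
[ 0.26869585 -0.28359788  0.30861993]
[ 0.38388366 -0.64604813  0.30518474]
[ 0.29574505 -0.2628195   0.23402701]
```

>>> step_arm --rows '[[[0,0,-0.02,0.08],[0,0,-0.02,0.08],[0,0,-0.02,0.08],[0,0,-0.02,0.08],[0,0,-0.02,0.08],[0,0,-0.02,0.08],[0,0,-0.02,0.08],[0,0,-0.02,0.08],[0,0,-0.02,0.08],[0,0,-0.02,0.08]]]' --gripper 0.06 --squeeze 50

```text
time_s: 0.93
position: [0.283, -0.6125, 0.4231]
eef_rot: [[0.932, -0.363, -0.0], [-0.363, -0.932, 0.001], [-0.001, -0.001, -1.0]]
force: [-0.5, 0.1, -0.0]
grip_width: 0.06
gripper_force: 0.0
```

```bash
cat >> h.py <<'E'
def go(x,y,z,yaw=None):
    s=arm.read_state();R=np.array(s['eef_rot']);p=np.array(s['position'])
    d=R.T@(np.array([x,y,z])-p); a=np.degrees(np.arctan2(R[1,0],R[0,0]))
    print('t',s['time_s'],'p',np.round(p,4),'yaw',round(a,2),'tool shift',np.round(d,4),'spin',None if yaw is None else round(np.radians(a-yaw),4),'F',np.round(s['force'],1),'w',round(s['grip_width'],4),'gf',round(s['gripper_force'],1))
E
python3 -c "
from h import *
go(.4815,.1445,.42,-21)"
```

```text
t 0.9333 p [ 0.283  -0.6125  0.4231] yaw -21.26 tool shift [-0.0895 -0.7774  0.0037] spin -0.0046 F [-0.5  0.1 -0. ] w 0.06 gf 0.0
```

>>> step_arm --rows '[[[0.002,-0.039,0,0],[0.002,-0.039,0,0],[0.002,-0.039,0,0],[0.002,-0.039,0,0],[0.002,-0.039,0,0],[0.002,-0.039,0,0],[0.002,-0.039,0,0],[0.002,-0.039,0,0],[0.002,-0.039,0,0],[0.002,-0.039,0,0]]]'

```text
time_s: 1.77
position: [0.4419, -0.254, 0.4225]
eef_rot: [[0.933, -0.359, -0.0], [-0.359, -0.933, 0.0], [-0.0, 0.0, -1.0]]
force: [-0.1, -0.3, -0.3]
grip_width: 0.0603
gripper_force: 0.0
```

>>> step_arm --rows '[[[-0.011,-0.039,0,0],[-0.011,-0.039,0,0],[-0.011,-0.039,0,0],[-0.011,-0.039,0,0],[-0.011,-0.039,0,0],[-0.011,-0.039,0,0],[-0.011,-0.039,0,0],[-0.011,-0.039,0,0],[-0.011,-0.039,0,0],[-0.011,-0.036,0,0]]]'

```text
time_s: 2.6
position: [0.4776, 0.147, 0.4225]
eef_rot: [[0.933, -0.359, -0.0], [-0.359, -0.933, 0.0], [-0.0, 0.0, -1.0]]
force: [0.7, 0.0, 0.8]
grip_width: 0.0598
gripper_force: 0.0
```

```bash
python3 -c "
from h import *
go(.4815,.1445,.2,-21)"
```

```text
t 2.6 p [0.4776 0.147  0.4225] yaw -21.01 tool shift [0.0046 0.0009 0.2225] spin -0.0002 F [0.7 0.  0.8] w 0.0598 gf 0.0
```

>>> step_arm --rows '[[[0.005,0.001,0.03,0],[0,0,0.04,0],[0,0,0.04,0],[0,0,0.04,0],[0,0,0.04,0],[0,0,0.04,0],[0,0,0.04,0],[0,0,0,0],[0,0,0,0]]]'

```text
time_s: 3.35
position: [0.481, 0.1416, 0.1516]
eef_rot: [[0.933, -0.359, -0.005], [-0.359, -0.933, -0.001], [-0.004, 0.003, -1.0]]
force: [0.9, 0.3, 1.3]
grip_width: 0.0603
gripper_force: 0.0
```

```bash
python3 -c "
from h import *
im,d=shot('side')
cv2.imwrite('pics/c3.png',cv2.resize(im[200:300,170:290,::-1],(720,600),interpolation=cv2.INTER_CUBIC))
go(.4815,.1445,.071,-21)"
```

```text
t 3.4 p [0.4827 0.1423 0.1536] yaw -21.03 tool shift [-0.0019 -0.0016  0.0826] spin -0.0005 F [0.1 0.9 1.1] w 0.0598 gf 0.0
```

View pics/c3.png

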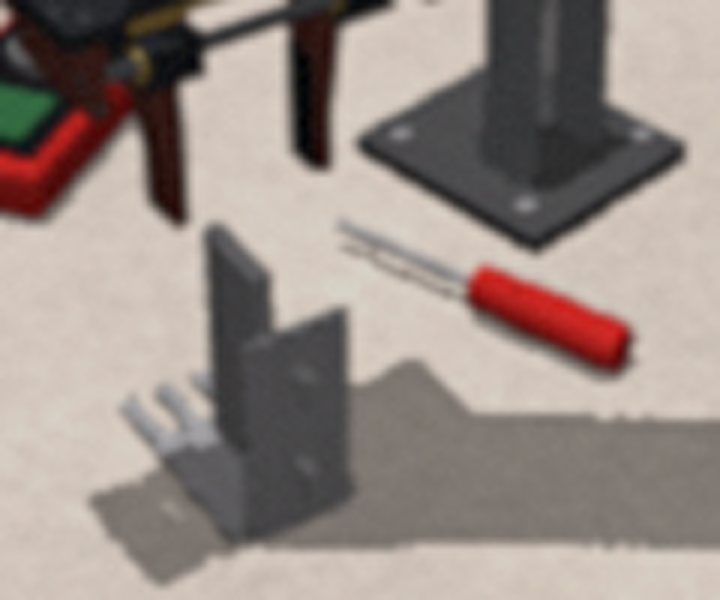

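Finger tips at (175,220) and (318,165) straddle the fin top at (240,250). I descend.

>>> step_arm --rows '[[[-0.002,-0.002,0.02,0],[0,0,0.02,0],[0,0,0.02,0],[0,0,0.015,0],[0,0,0.008,0],[0,0,0,0],[0,0,0,0]]]'

```text
time_s: 3.98
position: [0.4827, 0.1451, 0.0714]
eef_rot: [[0.933, -0.359, 0.003], [-0.359, -0.933, 0.001], [0.002, -0.002, -1.0]]
force: [0.6, 0.9, -0.1]
grip_width: 0.06
gripper_force: 0.0
```

>>> step_arm --rows '[[[0,0,0,0],[0,0,0,0],[0,0,0,0],[0,0,0,0],[0,0,0,0],[0,0,0,0],[0,0,0,0],[0,0,0,0]]]' --gripper 0.0 --squeeze 55

```text
time_s: 4.65
position: [0.4811, 0.1445, 0.0696]
eef_rot: [[0.933, -0.359, -0.0], [-0.359, -0.933, -0.0], [-0.0, 0.0, -1.0]]
force: [-0.6, -0.7, -3.3]
grip_width: 0.0099
gripper_force: 9.9
```

>>> step_arm --rows '[[[0,0,0,0],[0,0,0,0],[0,0,-0.01,0],[0,0,-0.02,0],[0,0,-0.03,-0.048],[0,0,-0.03,-0.048],[0,0,-0.02,-0.048],[0,0,0,-0.048],[0,0,0,0],[0,0,0,0]]]'

```text
time_s: 5.48
position: [0.4808, 0.1443, 0.1797]
eef_rot: [[0.984, -0.176, -0.0], [-0.176, -0.984, -0.0], [-0.0, 0.0, -1.0]]
force: [-0.6, 0.2, -3.4]
grip_width: 0.01
gripper_force: 55.0
```

```bash
python3 -c "
from h import *
go(.5966,-.1418,.155,-10)"
```

```text
t 5.4833 p [0.4808 0.1443 0.1797] yaw -10.13 tool shift [0.1643 0.2612 0.0248] spin -0.0022 F [-0.6  0.2 -3.4] w 0.01 gf 55.0
```

>>> step_arm --rows '[[[0.03,0,0,0],[0.034,0,0,0],[0.034,0.02,0,0],[0.034,0.035,0,0],[0.032,0.038,0,0],[0,0.038,0,0],[0,0.038,0,0],[0,0.036,0,0],[0,0.036,0,0],[0,0.02,0.02,0]]]'

```text
time_s: 6.32
position: [0.5896, -0.134, 0.1614]
eef_rot: [[0.984, -0.181, 0.003], [-0.181, -0.984, -0.003], [0.004, 0.003, -1.0]]
force: [1.1, -0.7, -2.9]
grip_width: 0.0097
gripper_force: 55.0
```

>>> step_arm --rows '[[[0,0,0,-0.002],[0,0,0,0],[0,0,0,0],[0,0,0,0]]]'

```text
time_s: 6.65
position: [0.5896, -0.1261, 0.1597]
eef_rot: [[0.985, -0.17, 0.0], [-0.17, -0.985, 0.001], [-0.0, -0.001, -1.0]]
force: [-0.1, 1.0, -3.8]
grip_width: 0.0099
gripper_force: 55.0
```

```bash
python3 - <<'E'
from h import *
go(.5966,-.1418,.155,-10)
im,d=shot('top');a=cv2.resize(im[170:240,215:315,::-1],(800,560),interpolation=cv2.INTER_CUBIC)
im,d=shot('side');b=cv2.resize(im[140:240,170:303,::-1],(798,600),interpolation=cv2.INTER_CUBIC)
cv2.imwrite('pics/c4.png',cv2.convertScaleAbs(a,alpha=1.6));cv2.imwrite('pics/c5.png',cv2.convertScaleAbs(b,alpha=1.3))
P=pts('side',d)
R=np.array(arm.read_state()['eef_rot'])
q=box(P,[.5966,-.1418],.08,.07,.2)
print(len(q)); 
E
```

```text
t 6.65 p [ 0.5896 -0.1261  0.1597] yaw -9.81 tool shift [0.0096 0.0143 0.0047] spin 0.0034 F [-0.1  1.  -3.8] w 0.0099 gf 55.0
849
```

View pics/c5.png

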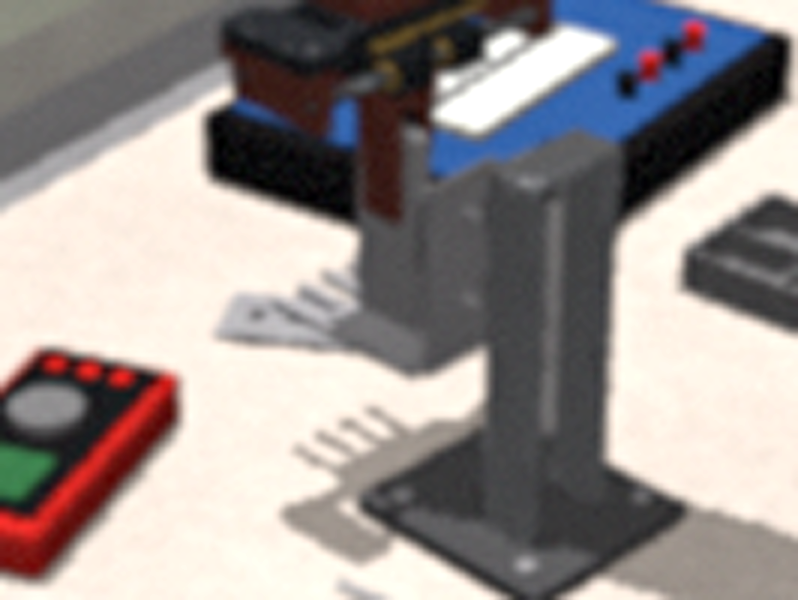

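The bracket hangs squarely in the grip, with its claws (470,210) and (470,300) facing the small upright. I check its offset to the tool and to the upright in the same picture.

```bash
python3 - <<'E'
from h import *
z=np.load('side.npz');P=pts('side',z['d'])
q=box(P,[.54,-.115],.05,.09,.18); q=q[q[:,0]>.523]
print(*lines(q,2),sep='\n')
s=arm.read_state();p=s['position']
u=np.array([np.cos(np.radians(-10)),np.sin(np.radians(-10))]);v=np.array([-u[1],u[0]])
O=np.array([.508,-.1262])
d=p[:2]-O;print('tcp in upright',np.round([d@u,d@v],4),'shadow')
E
```

```text
(np.int64(215), 79.6, array([ 537. , -136.5]), array([545.5, -90.2]))
(np.int64(136), -6.7, array([ 527.3, -113.2]), array([ 589.3, -120.5]))
tcp in upright [0.0806 0.014 ] shadow
```

>>> step_arm --rows '[[[-0.005,0.005,-0.006,0.003],[-0.005,0.005,0,0],[-0.004,0.004,0,0],[0,0,0,0],[0,0,0,0],[0,0,0,0]]]'

```text
time_s: 7.25
position: [0.573, -0.1396, 0.1658]
eef_rot: [[0.984, -0.176, 0.0], [-0.176, -0.984, 0.0], [0.0, -0.0, -1.0]]
force: [0.4, 0.3, -2.7]
grip_width: 0.0096
gripper_force: 55.0
```

```bash
cat >> h.py <<'E'
def up(yaw=-10,O=(.508,-.1262)):
    s=arm.read_state();p=s['position'];a=np.radians(yaw)
    u=np.array([np.cos(a),np.sin(a),0]);v=np.array([-u[1],u[0],0]);d=p-np.array([*O,0])
    F=s['force'];R=s['eef_rot']
    print('t',round(s['time_s'],2),'out %.2f lat %.2f z %.2f mm'%(d@u*1e3,d@v*1e3,p[2]*1e3),'yaw',round(np.degrees(np.arctan2(R[1,0],R[0,0])),2),'Fout %.1f Flat %.1f Fz %.1f'%(F@u,F@v,F[2]),'T',np.round(s['wrist_torque'],2))
E
python3 -c "
from h import *
up()"
```

```text
t 7.25 out 66.31 lat -1.88 z 165.77 mm yaw -10.11 Fout 0.3 Flat 0.4 Fz -2.7 T [ 0.03 -0.    0.01]
```

>>> step_arm --rows '[[[-0.001,-0.001,0,0],[-0.001,-0.001,0,0],[-0.001,0,0,0],[-0.001,0,0,0],[-0.001,0,0,0],[-0.001,0,0,0],[0,0,0,0]]]'

```text
time_s: 7.83
position: [0.5679, -0.1365, 0.1658]
eef_rot: [[0.985, -0.175, 0.001], [-0.175, -0.985, -0.0], [0.001, -0.0, -1.0]]
force: [2.5, -0.6, -4.4]
grip_width: 0.0098
gripper_force: 55.0
```

```bash
python3 -c "
from h import *
up()"
```

```text
t 7.83 out 60.77 lat 0.24 z 165.83 mm yaw -10.1 Fout 2.5 Flat -0.1 Fz -4.4 T [ 0.02 -0.55 -0.05]
```

>>> step_arm --rows '[[[-0.001,0,0,0],[-0.0005,0,0,0],[0,0,0,0]]]'

```text
time_s: 8.08
position: [0.5678, -0.1366, 0.1661]
eef_rot: [[0.984, -0.175, 0.004], [-0.175, -0.984, -0.0], [0.004, -0.0, -1.0]]
force: [6.5, -1.0, -6.9]
grip_width: 0.0099
gripper_force: 55.0
```

```bash
python3 -c "
from h import *
up()"
```

```text
t 8.08 out 60.68 lat 0.18 z 166.15 mm yaw -10.1 Fout 6.6 Flat 0.2 Fz -6.9 T [-0.19 -1.58  0.02]
```

>>> step_arm --rows '[[[0,0,0.0006,0],[0,0,0.0006,0],[0,0,0.0006,0],[0,0,0.0006,0],[0,0,0.0006,0],[0,0,0.0006,0],[0,0,0.0006,0],[0,0,0.0006,0],[0,0,0.0006,0],[0,0,0.0006,0]]]'

```text
time_s: 8.92
position: [0.5646, -0.1361, 0.1591]
eef_rot: [[0.984, -0.175, -0.003], [-0.175, -0.984, 0.0], [-0.003, 0.0, -1.0]]
force: [-1.0, 0.4, -3.0]
grip_width: 0.0098
gripper_force: 55.0
```

```bash
python3 -c "
from h import *
up()"
```

```text
t 8.92 out 57.47 lat 0.06 z 159.06 mm yaw -10.1 Fout -1.1 Flat 0.2 Fz -3.0 T [ 0.04 -0.    0.01]
```

>>> step_arm --rows '[[[-0.001,0,0,0],[-0.001,0,0,0],[-0.001,0,0,0],[0,0,0,0]]]'

```text
time_s: 9.25
position: [0.5629, -0.1358, 0.1595]
eef_rot: [[0.985, -0.175, 0.0], [-0.175, -0.985, -0.0], [0.0, 0.0, -1.0]]
force: [2.7, -0.5, -3.9]
grip_width: 0.0096
gripper_force: 55.0
```

```bash
python3 -c "
from h import *
up()"
```

```text
t 9.25 out 55.77 lat 0.12 z 159.53 mm yaw -10.1 Fout 2.7 Flat -0.1 Fz -3.9 T [-0.09 -0.58 -0.  ]
```

>>> step_arm --rows '[[[-0.001,0,0,0],[-0.001,0,0,0],[-0.001,0,0,0],[-0.001,0,0,0],[0,0,0,0]]]'

```text
time_s: 9.67
position: [0.5593, -0.1351, 0.1598]
eef_rot: [[0.985, -0.175, 0.001], [-0.175, -0.985, -0.0], [0.001, 0.0, -1.0]]
force: [4.7, -1.0, -6.9]
grip_width: 0.01
gripper_force: 55.0
```

```bash
python3 -c "
from h import *
up()"
```

```text
t 9.67 out 52.03 lat 0.15 z 159.77 mm yaw -10.1 Fout 4.8 Flat -0.2 Fz -6.9 T [-0.22 -1.    0.01]
```

>>> step_arm --rows '[[[-0.001,0,0.0003,0],[-0.001,0,0,0],[-0.001,0,0,0],[-0.001,0,0,0],[0,0,0,0]]]'

```text
time_s: 10.08
position: [0.5571, -0.1347, 0.16]
eef_rot: [[0.985, -0.175, 0.005], [-0.175, -0.985, -0.001], [0.005, -0.0, -1.0]]
force: [9.9, -2.5, -8.2]
grip_width: 0.0099
gripper_force: 55.0
```

```bash
python3 -c "
from h import *
up()"
```

```text
t 10.08 out 49.87 lat 0.19 z 159.97 mm yaw -10.1 Fout 10.2 Flat -0.7 Fz -8.2 T [-0.42 -2.09  0.07]
```

>>> step_arm --rows '[[[0.0005,0,0.001,0],[0,0,0.001,0],[0,0,0.001,0],[0,0,0.001,0],[0,0,0.001,0],[0,0,0.001,0],[0,0,0.001,0],[0,0,0,0]]]'

```text
time_s: 10.75
position: [0.5573, -0.1345, 0.1539]
eef_rot: [[0.985, -0.175, 0.004], [-0.175, -0.985, -0.001], [0.004, 0.0, -1.0]]
force: [6.2, -0.8, 5.3]
grip_width: 0.0099
gripper_force: 55.0
```

```bash
python3 -c "
from h import *
up()"
```

```text
t 10.75 out 49.96 lat 0.35 z 153.90 mm yaw -10.1 Fout 6.2 Flat 0.2 Fz 5.3 T [-0.18 -0.74  0.  ]
```

>>> step_arm --rows '[[[0,0,0.001,0],[0,0,0.001,0],[0,0,0.001,0],[0,0,0.001,0],[0,0,0,0]]]'

```text
time_s: 11.17
position: [0.5572, -0.1345, 0.15]
eef_rot: [[0.985, -0.175, 0.004], [-0.175, -0.985, -0.001], [0.004, 0.0, -1.0]]
force: [4.9, -0.5, 5.7]
grip_width: 0.0094
gripper_force: 55.0
```

```bash
python3 -c "
from h import *
up()"
```

```text
t 11.17 out 49.90 lat 0.38 z 150.02 mm yaw -10.1 Fout 4.9 Flat 0.4 Fz 5.7 T [-0.19 -0.71  0.08]
```

>>> step_arm --rows '[[[0,0,0.001,0],[0,0,0.001,0],[0,0,0.001,0],[0,0,0,0]]]'

```text
time_s: 11.5
position: [0.5573, -0.1345, 0.148]
eef_rot: [[0.984, -0.175, 0.004], [-0.175, -0.984, -0.001], [0.004, 0.0, -1.0]]
force: [1.2, -1.2, 13.5]
grip_width: 0.0097
gripper_force: 55.0
```

```bash
python3 -c "
from h import *
up()"
```

```text
t 11.5 out 50.01 lat 0.40 z 148.04 mm yaw -10.1 Fout 1.4 Flat -1.0 Fz 13.5 T [-0.02  0.11  0.03]
```

>>> step_arm --rows '[[[0,0,0.001,0],[0,0,0,0],[0,0,0,0]]]'

```text
time_s: 11.75
position: [0.5574, -0.1345, 0.1479]
eef_rot: [[0.984, -0.176, 0.004], [-0.176, -0.984, -0.001], [0.004, 0.001, -1.0]]
force: [0.7, -0.8, 20.0]
grip_width: 0.0097
gripper_force: 55.0
```

```bash
python3 -c "
from h import *
up()"
```

```text
t 11.75 out 50.09 lat 0.41 z 147.86 mm yaw -10.11 Fout 0.8 Flat -0.6 Fz 20.0 T [0.07 0.81 0.05]
```

It has bottomed out. I ease up to test that the catch holds.

>>> step_arm --rows '[[[0,0,-0.001,0],[0,0,-0.001,0],[0,0,-0.001,0],[0,0,-0.001,0],[0,0,-0.001,0],[0,0,-0.001,0],[0,0,0,0],[0,0,0,0]]]'

```text
time_s: 12.42
position: [0.5571, -0.1345, 0.1507]
eef_rot: [[0.985, -0.175, 0.003], [-0.175, -0.985, -0.0], [0.003, -0.0, -1.0]]
force: [7.8, -1.2, -2.0]
grip_width: 0.0097
gripper_force: 55.0
```

```bash
python3 -c "
from h import *
up()"
```

```text
t 12.42 out 49.83 lat 0.36 z 150.73 mm yaw -10.09 Fout 7.9 Flat 0.2 Fz -2.0 T [-0.33 -1.67 -0.02]
```

>>> step_arm --rows '[[[0.001,0,-0.001,0],[0.0005,0,-0.001,0],[0,0,0,0],[0,0,0,0]]]'

```text
time_s: 12.75
position: [0.5571, -0.1345, 0.1509]
eef_rot: [[0.985, -0.175, 0.0], [-0.175, -0.985, 0.001], [0.0, -0.001, -1.0]]
force: [7.3, -1.5, -12.5]
grip_width: 0.0101
gripper_force: 55.0
```

```bash
python3 -c "
from h import *
up()"
```

```text
t 12.75 out 49.78 lat 0.36 z 150.85 mm yaw -10.08 Fout 7.5 Flat -0.2 Fz -12.5 T [-0.39 -2.33 -0.  ]
```

The catch holds: z stays put under a 12 N pull. Now I unload and release.

>>> step_arm --rows '[[[0.0005,0,0.001,0],[0.0005,0,0.001,0],[0,0,0,0],[0,0,0,0]]]'

```text
time_s: 13.08
position: [0.5575, -0.1345, 0.1504]
eef_rot: [[0.985, -0.175, -0.001], [-0.175, -0.985, 0.0], [-0.001, 0.0, -1.0]]
force: [0.9, 0.2, 3.4]
grip_width: 0.0099
gripper_force: 55.0
```

```bash
python3 -c "
from h import *
up()"
```

```text
t 13.08 out 50.15 lat 0.39 z 150.44 mm yaw -10.09 Fout 0.9 Flat 0.3 Fz 3.4 T [0.19 0.12 0.03]
```

>>> step_arm --rows '[[[0,0,0,0],[0,0,0,0],[0,0,0,0],[0,0,0,0],[0,0,0,0],[0,0,0,0]]]' --gripper 0.05

```text
time_s: 13.58
position: [0.5579, -0.1349, 0.1503]
eef_rot: [[0.985, -0.175, -0.0], [-0.175, -0.985, 0.0], [-0.0, 0.0, -1.0]]
force: [-0.3, -0.2, -0.4]
grip_width: 0.0465
gripper_force: 0.0
```

>>> step_arm --rows '[[[0,0,-0.01,0],[0,0,-0.02,0],[0,0,-0.03,0],[0,0,-0.03,0],[0,0,-0.03,0],[0,0,-0.03,0],[0,0,-0.02,0],[0,0,0,0],[0,0,0,0]]]'

```text
time_s: 14.33
position: [0.5586, -0.1348, 0.322]
eef_rot: [[0.985, -0.175, 0.003], [-0.175, -0.985, -0.001], [0.003, 0.0, -1.0]]
force: [0.2, 0.6, -0.6]
grip_width: 0.0502
gripper_force: 0.0
```

```bash
python3 - <<'E'
from h import *
up()
im,d=shot('side');b=cv2.resize(im[140:240,170:303,::-1],(798,600),interpolation=cv2.INTER_CUBIC)
cv2.imwrite('pics/c6.png',cv2.convertScaleAbs(b,alpha=1.3))
E
```

```text
t 14.33 out 51.34 lat 0.34 z 322.04 mm yaw -10.1 Fout 0.1 Flat 0.6 Fz -0.6 T [ 0.06  0.01 -0.03]
```

View pics/c6.png

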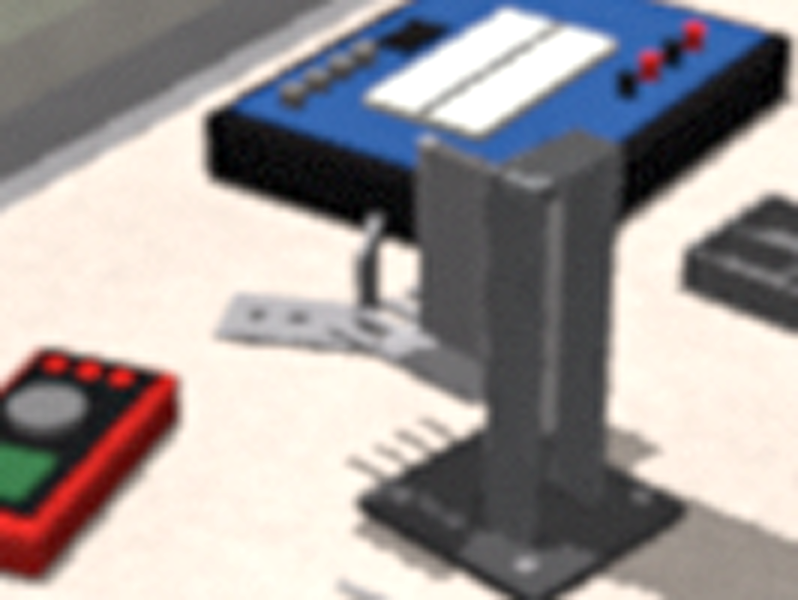

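The bracket hangs level on the upright, with its fin at (455,250), and the gripper is clear of it. I hand the job in.

```bash
python3 -c "
from bench import arm
print(arm.close_job())"
```

```text
the job is handed in; nothing more can be done
None
```

The bracket is hung on the smallest upright and locked under the catch: it held against a pull of about 12 N on the wrist, the highest load I read was about 23 N pressing down, and I handed the job in at about 14 s with the gripper clear. The hand-in call gave no verdict.

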